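# Re-zero the filter changer and click it to the third filter

### The job

Somebody left the filter changer's slide at some click and the count is lost: with a fingertip, push its orange lever gently all the way back to the home stop (the red bar) and let it rest there, then push it forward one click at a time, resting about half a second in each click, and leave it seated in the third click after home without running past it. Only push the lever, never take it between the fingers; leave the things around it where they are, and finish with the hand clear.

Things in the scene. Friction and masses are not known exactly. Their poses are not given: they have to be found in the camera images.
- changer: Filter changer, fixed to the worktop: shallow dark box with a grey top, 90 (its x) x 176 (its y) x 30 mm high; yaw within 0.5 rad of the world's. Origin: centre of its underside, z up. In the top a slot along y (7 x 100 mm, at x = +22 mm, the side away from the robot) holds the orange lever; beside it lie a red bar at home (-y end, the robot's right) and four white dots, one a click, towards +y.
- lever (a joint): Slide travel from home, m, along the changer's +y (to the robot's left). Home 0; clicks at 0.018, 0.036, 0.054 (third), 0.072 (last); end stops 1.5 mm beyond home and last. Starts in the first or second click. Leaving a click takes about 4 N; halfway (9 mm) the resistance vanishes and the slide snaps by itself into the next click, up to 9 mm ahead of the finger, and stays.
- lever_top (a point): Centre of the top face of the lever, 58 mm above the worktop; axes as the changer's; moves with the slide. The lever is an orange plastic tab, 18 mm across (x), 10 mm thick along the travel (y), its pushing faces upright, reaching from 2 to 28 mm above the grey top.
- home_mark (a point): Point on the changer's top, in the slot, over which the lever's centre stands at home; fixed to the changer. To its left stands a blue bag sealer whose raised arm ends in a handle at world x 0.51 to 0.58, y -0.14 to -0.11 m, up to 0.20 m high; grey drawers begin at x = 0.64. Come in from above.
- port (a point): Centre of the round port (18 mm) in the changer's top, at its x = -18 mm, y = 0; it shows the filter in place: home white, first click yellow, second green, third blue, fourth red.
- capped_vial: Clear vial with a turquoise cap, 28 mm across, 60 mm high, standing loose in front of the changer (robot side). Origin at the centre of its foot. Not to be disturbed.
- blue_clip: Blue binder clip, 25 x 22 x 20 mm, loose in front of the changer (robot side). Origin at its underside. Not to be disturbed.
- white_box: Small white box, 52 x 52 x 15 mm, loose to the left of the changer. Origin at the centre of its underside. Not to be disturbed.
- black_tape: Roll of black tape, 53 mm across, 19 mm high, loose to the left. Origin at its underside. Not to be disturbed.
- syringe_1: Empty syringe, 126 x 34 x 19 mm, lying loose to the left. Origin at its underside. Not to be disturbed.

How it is judged:
By the outcome, as a careful person would: the job done as asked, in the order asked, and still so for the second after the job is handed in, with the robot touching nothing.
It also fails if it takes over 54 s, if anything falls off the work surface, if the arm or the gripper's body presses on something with over 40 N, if the wrist force passes 120 N, or if a joint passes its speed limit or range.

### The arm

A 6-joint arm with a two-finger parallel gripper is mounted at the origin on a cart in front of the work surface, level with it; the furniture and walls round the work are solid. World frame = base frame: x ahead of the robot, y to its left, z up, the work surface at z = 0. Lengths are in mm, angles in degrees, forces in N, time in s.
With the tool pointing down it reaches from about 300 to 850 mm from the base axis. Payload 4.2 kg.
Tool frame: the origin (TCP) lies on the centre line of the jaws, within the pads' length; the fingertips stand 14 mm ahead of it and the grasp point (between the pads) lies 5 mm behind it; z points along the fingers, y is the line along which they close (so a half turn about z gives the same grasp; the last joint's range is limited). The gripper opens to 91 mm and grips with 3 to 60 N. Pads are 32 mm wide; open, the fingers measure 118 mm over their backs; the gripper's body (76 mm by 178 mm) begins 60 mm behind the grasp point.
Start: joints at [-64.859, 18.312, 89.639, -0, 72.044, -1.146], TCP at [254.657, -515.55, 227.976] pointing down, gripper open.
Joint ranges: [-177.97, 177.97], [-48.28, 115.42], [12.27, 149.76], [-77.06, 257.06], [2.81, 150.46], [-146.56, 146.56]. Speed limits (degrees/s): [147.25, 147.25, 180, 180, 180, 180].

### API

Orientations are given as [roll, pitch, yaw] about the fixed x, y, z axes, in that order (R = Rz(yaw) Ry(pitch) Rx(roll)).
In Python, from workcell import env gives the robot as it stands.
- The arm moves only by the tool arm_command, never from a script. Its argument "motion" is a list of rows, each an object with "offset": the shift along the tool's x, y, z in m, a list of three; "spin": the turn about the tool's z in rad. In form: [{"offset": [tx, ty, tz], "spin": spin}, ...]. A call has 1 to 5 rows; each row shifts and turns the commanded pose from where the row before left it, along the tool's axes as they then stand; what a row does not reach is not made up. A row lasts 1/8 s, in which the tool goes at most 62.5 mm and 10.7 degrees, less where a joint would pass 70% of its speed; a pose out of reach is approached as far as the arm can. A call with a gripper value outside its range is refused whole. "jaw" is the finger opening in m, from 0 to 0.0912, set as the call begins (left out, the last holds). The fingers move at their own pace and stop on an object; "newtons" is the grip in N (left out, the last holds). Time passes only in rows, so rows that do not move let the fingers close. It gives the time, the measured TCP pose, the force, the opening and the grip force at its end, in the units of the state.
- env.state(): the state, without advancing time (a new reading comes with each control period).
- env.grab_frame(name): name is "scene" or "top" or "wrist"; returns (picture, depth): 400x640x3 uint8, blue, green, red; 400x640 float32, mm along the optical axis (not along the pixel's ray), 0 where there is no reading.
- env.camera_model(name): a dict with "fx", "fy", "cx", "cy" (pixels), "eye" and "rotation" of the camera in the world; the wrist camera has in their place "hand_eye" (4x4, takes a point from camera to tool coordinates, whose origin is the TCP and whose axes are the flange's). Camera axes: x right, y down, z forward; pixel columns grow to the right and rows downward; lengths in mm; the calibration is good to about 2 mm. A picture is of the moment at which its call begins: read the wrist's pose just before it. camera_model takes no time and is no camera call.
- env.job_done(): hands the job in; it is judged then, once.
Trained networks look in the newest picture that a camera, given by its name, has taken for a name from the list of things; names that differ only in an ending like _2 or _b are one class to them, and where a whole thing is asked for, a point or a joint stands for the part that bears it (a point fixed in the world has none). Each returns a list of dicts, best first, with "score" (0 to 1); they miss things now and then, are a little off and sometimes report something else, mostly with a low value. They report only what shows in the picture. A call takes as long as a camera call.
- env.boxes_of(camera, target): "bbox" ([left, top, right, bottom] in pixels, round what is visible of it).
- env.pinpoint(camera, target): "location" ([column, row] in pixels: a listed point, or the origin of a listed thing).
The state is a dict: "time_s": time; "qpos": joint angles; "qvel": joint speeds; "effort": joint torques, N m; "ee_pos": TCP position; "ee_rot": TCP orientation; "force": force on the tool from outside, world axes, zero at the start; "torque": the same for the moment, N m; "gripper_width": finger opening in mm; "gripper_force": force on a finger pad.
Only numpy, scipy, OpenCV 4.12 (cv2) and the standard library are available. Lean on these libraries where they do the work, as an engineer would, in place of code of your own. Each camera call takes 0.05 s, during which the arm holds its last target. There are 200 camera calls.

## Working session

There is one attempt and no reset: what is moved stays moved. The work goes in short steps, Python scripts to look and compute and a tool call to move; the robot and the scene stay as the last step left them, time stands still between calls to the robot, and variables do not carry over. Pictures are saved under pics/ and viewed, at most 10 in all, crops included, and the job is handed in when it is done.

Besides the shell and the picture viewer there is one more tool, called after "Request:" as name(argument=value, ...), one argument or row to a line, values as JSON. arm_command: Moves the arm, as the interface text tells. Its arguments: {"type":"object","properties":{"motion":{"type":"array"},"jaw":{"type":"number"},"newtons":{"type":"number"}},"required":["motion"]}

```bash
mkdir -p pics
cat > h.py <<'E'
import numpy as np, cv2
from workcell import env
def ray(cam,px,z):
    m=env.camera_model(cam)
    d=np.array([(px[0]-m['cx'])/m['fx'],(px[1]-m['cy'])/m['fy'],1])
    if 'eye' in m: e=np.array(m['eye']);R=np.array(m['rotation'])
    else:
        from scipy.spatial.transform import Rotation as Ro
        s=env.state();T=np.array(m['hand_eye'])
        r=s['ee_rot'];R0=Ro.from_euler('xyz',r,degrees=True).as_matrix() if np.size(r)==3 else np.array(r)
        e=R0@T[:3,3]+np.array(s['ee_pos']);R=R0@T[:3,:3]
    w=R@d
    return e+w*(z-e[2])/w[2]
def pp(cam,t,z,n=2):
    for o in env.pinpoint(cam,t)[:n]:print(cam,t,round(o['score'],2),np.round(o['location'],1),np.round(ray(cam,o['location'],z),1))
E
python3 - <<'E'
from h import *
print(env.state())
ims=[]
for c in('top','scene'):
    im,d=env.grab_frame(c);ims.append(im)
    m=env.camera_model(c);print(c,m['eye'])
    for t,z in(('lever_top',58),('home_mark',30),('port',30),('changer',0),('capped_vial',0),('blue_clip',0),('white_box',0)):pp(c,t,z)
cv2.imwrite('pics/top.png',ims[0]);cv2.imwrite('pics/scene.png',ims[1])
E
```

```text
{'time_s': 0.0, 'qpos': array([-6.48589039e+01,  1.83513366e+01,  8.97060306e+01,  4.01367365e-04,
        7.20453576e+01, -1.14708429e+00]), 'qvel': array([ 0.01679601,  0.03613677, -0.01347217, -0.04028915,  0.0020688 ,
        0.05659329]), 'effort': array([ 2.58531574e-03, -4.12452221e+01, -2.31975460e+01,  7.29768584e-02,
        4.56742477e-02, -1.40388420e-04]), 'ee_pos': array([ 254.44460047, -515.09489551,  227.12587289]), 'ee_rot': array([-1.79897303e+02, -2.43797532e-03,  2.62880541e+01]), 'force': array([ 0.48250239,  0.09861163, -1.08031506]), 'torque': array([-0.00803137,  0.00281348,  0.02788675]), 'gripper_force': 0.0, 'gripper_width': 91.36689116868043}
top [355.25701091 -74.48520735 962.57118527]Traceback (most recent call last):
  File "<stdin>", line 7, in <module>
  File "h.py", line 15, in pp
    for o in env.pinpoint(cam,t)[:n]:print(cam,t,round(o['score'],2),np.round(o['location'],1),np.round(ray(cam,o['location'],z),1))
                                                                                                        ~~~^^^^^^^^^^^^^^^^^^^^^
  File "h.py", line 13, in ray
    return e+w*(z-e[2])/w[2]
                        ~^^^
IndexError: invalid index to scalar variable.
```

```bash
python3 - <<'E'
s=open('h.py').read()
s=s.replace("import numpy as np, cv2","import numpy as np, cv2\nfrom scipy.spatial.transform import Rotation as Ro\nM=lambda r:Ro.from_euler('xyz',r,degrees=True).as_matrix() if np.size(r)==3 else np.array(r)")
s=s.replace("R=np.array(m['rotation'])","R=M(m['rotation'])").replace("        from scipy.spatial.transform import Rotation as Ro\n","")
open('h.py','w').write(s)
E
python3 - <<'E'
from h import *
ims=[]
for c in('top','scene'):
    im,d=env.grab_frame(c);ims.append(im)
    m=env.camera_model(c);print(c,m['eye'],m['rotation'])
    for t,z in(('lever_top',58),('home_mark',30),('port',30),('changer',0),('capped_vial',0),('blue_clip',0),('white_box',0)):pp(c,t,z)
cv2.imwrite('pics/top.png',ims[0]);cv2.imwrite('pics/scene.png',ims[1])
E
```

```text
top [355.25701091 -74.48520735 962.57118527] [-170.9674051    -1.06112669  -90.54421487]
top lever_top 0.56 [398.1 200.8] [ 497.5 -288.7   58. ]
top home_mark 0.96 [405.9 211.3] [ 475.4 -313.6   30. ]
top port 0.85 [388.6 215.6] [ 464.9 -270.1   30. ]
top changer 0.74 [388.9 212.5] [ 476.4 -277.5    0. ]
top capped_vial 0.58 [360.9 229.8] [ 432.7 -204.5    0. ]
top blue_clip 0.57 [391.8 245.1] [ 393.5 -281.6    0. ]
scene [158.81648364 585.49654169 706.29285401] [-131.38481647   -1.3136929  -154.00505159]
scene lever_top 0.57 [351.4 150.8] [ 494.6 -298.6   58. ]
scene home_mark 0.64 [357.6 157.6] [ 481.4 -314.9   30. ]
scene port 0.91 [357.9 164.7] [ 468.1 -285.3   30. ]
scene port 0.56 [350.5 170. ] [ 476.3 -254.7   30. ]
scene changer 0.56 [353.3 171.4] [ 481.1 -289.8    0. ]
scene capped_vial 0.74 [359.4 192.6] [ 432.  -214.5    0. ]
scene blue_clip 0.44 [378.3 178.4] [ 409.6 -292.6    0. ]
scene white_box 0.66 [377.7 178.1] [ 411.5 -293.     0. ]
```

View pics/top.png

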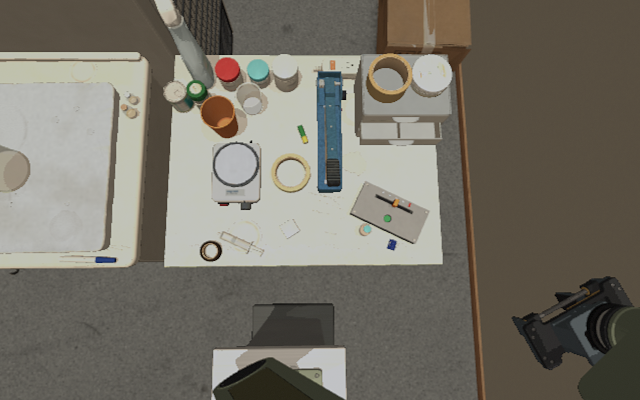

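View pics/scene.png

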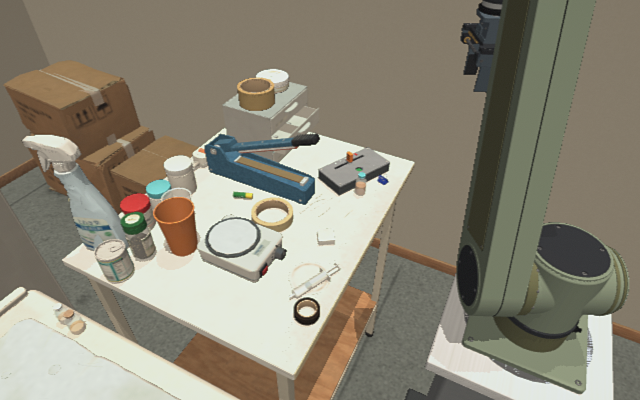

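The top view shows the changer at about (388,212), yaw about -24°, with the orange lever at (396,203) and a green port at (388,218), so it is in the second click. The scene view agrees: lever (351,157), and the bag sealer handle is to the left of it.

Request:
arm_command(
  motion=[
    {"offset":[0.06,-0.018,0],"spin":0},
    {"offset":[0.06,-0.018,0],"spin":0},
    {"offset":[0.06,-0.018,0],"spin":0},
    {"offset":[0.06,-0.018,0],"spin":0},
    {"offset":[0.055,-0.016,0],"spin":0},
  ],
  jaw=0,
)

```text
time_s: 1.52
ee_pos: [481.2, -304.7, 228.2]
ee_rot: [180.0, -0.0, 26.3]
force: [0.0, -1.0, 0.2]
gripper_width: 43.8
gripper_force: 0.0
```

Request:
arm_command(
  motion=[
    {"offset":[0,0,0],"spin":0.174},
    {"offset":[0,0,0],"spin":0.174},
    {"offset":[0,0,0],"spin":0.174},
    {"offset":[0,0,0],"spin":0.174},
    {"offset":[0,0,0],"spin":0.174},
  ],
)

```text
time_s: 2.15
ee_pos: [479.8, -306.3, 228.0]
ee_rot: [180.0, -0.0, -23.9]
force: [0.1, 0.0, 0.2]
gripper_width: 0.3
gripper_force: 0.0
```

Run:
```python
from h import *
s=env.state();print(s['time_s'],s['ee_pos'],s['ee_rot'],s['gripper_width'],s['force'])
print(np.round(env.camera_model('wrist')['hand_eye'],2))
im,d=env.grab_frame('wrist');cv2.imwrite('pics/w1.png',im)
for t,z in(('lever_top',58),('home_mark',30),('port',30),('changer',0)):pp('wrist',t,z)
```

```text
2.15 [ 479.792547   -306.34746962  227.98120727] [ 1.79996481e+02 -5.29527231e-03 -2.38823237e+01] 0.29247442474805874 [0.06185579 0.02849141 0.24215295]
[[  -0.     -0.96   -0.27   76.04]
 [   1.     -0.     -0.     -1.55]
 [   0.     -0.27    0.96 -157.31]
 [   0.      0.      0.      1.  ]]
wrist lever_top 0.86 [290.6 176.3] [ 499.9 -281.8   58. ]
wrist home_mark 0.77 [326.8 173.6] [ 482.6 -314.6   30. ]
wrist home_mark 0.59 [266.  236.5] [ 442.6 -221.5   30. ]
wrist port 0.73 [292.  208.6] [ 461.3 -263.1   30. ]
wrist changer 0.82 [297.6 184.3] [ 478.8 -275.8    0. ]
```

View pics/w1.png

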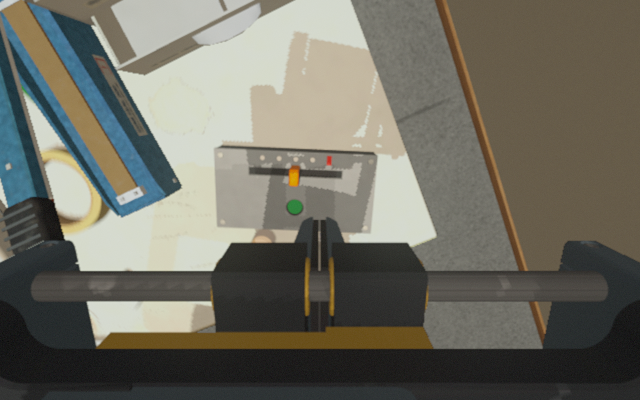

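The wrist view shows the lever top near (294,170), slot (249,170)–(341,175), red bar (329,160), and a green port (295,207). I'll measure axis and lever precisely.

Run:
```python
from h import *
im,d=env.grab_frame('wrist')
h=cv2.cvtColor(im,cv2.COLOR_BGR2HSV)
o=cv2.inRange(h,(8,150,120),(25,255,255))&0;o=cv2.inRange(h,(8,150,120),(25,255,255));o[:,:250]=0;o[:,350:]=0;o[240:]=0
ys,xs=np.nonzero(o);print('orange',xs.min(),xs.max(),ys.min(),ys.max())
s=env.state();m=env.camera_model('wrist');T=np.array(m['hand_eye']);R=M(s['ee_rot'])
def P(x,y):
    p=np.array([(x-m['cx'])/m['fx'],(y-m['cy'])/m['fy'],1])*d[y,x]
    return R@(T[:3,:3]@p+T[:3,3])+s['ee_pos']
pts=np.array([P(x,y) for x,y in zip(xs,ys)]);print(np.round(np.percentile(pts[:,2],[5,50,95]),1))
t=pts[pts[:,2]>54];print('top',len(t),t.mean(0))
A=[ray('wrist',p,30) for p in((217,147),(376,153),(371,235),(217,228),(249,170),(341,175),(329,160))]
print(np.round(A,1))
v=A[0]-A[1];w=A[3]-A[2];u=A[4]-A[5]
for q in(v,w,u):print(np.degrees(np.arctan2(-q[0],q[1])),np.linalg.norm(q))
# grey top by depth
C=np.array([[x,y] for y in range(130,245) for x in range(200,400) if d[y,x]>0 and 24<P(x,y)[2]<36])
W=np.array([P(x,y)[:2] for x,y in C]).astype(np.float32);print(len(W),cv2.minAreaRect(W), 'z',np.median([P(x,y)[2] for x,y in C]))
```

```text
orange 288 298 166 185
[43.3 58.2 59.7]
top 165 [ 498.14429354 -284.20654413   58.35491153]
[[ 555.9 -218.3   30. ]
 [ 482.2 -372.    30. ]
 [ 396.3 -333.1   30. ]
 [ 474.4 -174.7   30. ]
 [ 520.  -238.5   30. ]
 [ 475.  -328.3   30. ]
 [ 495.4 -322.7   30. ]]
-25.628588372709768 170.44874462938313
-26.232940907991868 176.66912257778452
-26.62964687367686 100.48087369164593
11924 ((469.7829895019531, -270.41973876953125), (176.5657958984375, 107.6247329711914), 63.90128707885742) z 30.540905864725943
```

Request:
arm_command(
  motion=[
    {"offset":[0,0,0],"spin":0.037},
    {"offset":[0.007,-0.058,0],"spin":0},
    {"offset":[0,0,0.055],"spin":0},
    {"offset":[0,0,0.045],"spin":0},
    {"offset":[0,0,0],"spin":0},
  ],
)

```text
time_s: 3.08
ee_pos: [509.0, -255.8, 124.9]
ee_rot: [-180.0, 0.5, -25.7]
force: [0.1, -0.3, 0.9]
gripper_width: 0.6
gripper_force: 0.0
```

```bash
cat > st.py <<'E'
from h import *
L2=np.array([498.1,-284.2]);u=np.array([.438,.899])
def rel():
    s=env.state();q=s['ee_pos'][:2]-L2
    print('t',s['time_s'],'along(from home)',round(q@u+36,1),'across',round(q@[.899,-.438],1),'z',round(s['ee_pos'][2],1),s['ee_rot'],'F',np.round(s['force'],1))
rel()
E
python3 - <<'E'
from st import *
im,d=env.grab_frame('wrist');cv2.imwrite('pics/w2.png',im)
pp('wrist','lever_top',58);pp('wrist','home_mark',30)
E
```

```text
t 3.075 along(from home) 66.3 across -2.6 z 124.9 [-179.98702178    0.45844235  -25.68047812] F [ 0.1 -0.3  0.9]
wrist lever_top 0.78 [361.8 215. ] [ 499.7 -284.1   58. ]
```

View pics/w2.png

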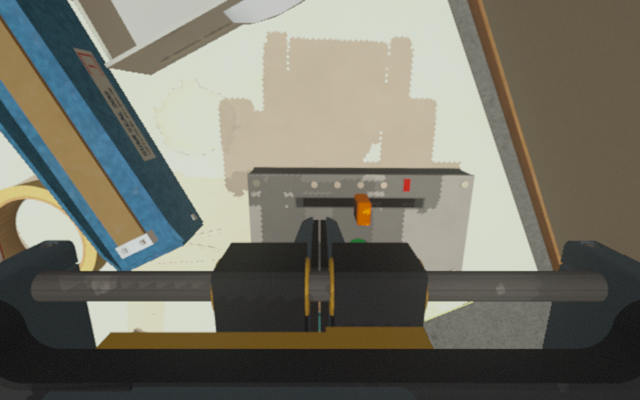

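Close view: lever top (363,203), port green, finger clear to the lever's left (fingertips at 318,225), slot parallel to the jaw axis. Descending.

Request:
arm_command(
  motion=[
    {"offset":[0.003,0,0.04],"spin":0},
    {"offset":[0,0,0.033],"spin":0},
    {"offset":[0,0,0],"spin":0},
    {"offset":[0,0,0],"spin":0},
  ],
)

```text
time_s: 3.72
ee_pos: [515.5, -259.4, 57.3]
ee_rot: [180.0, -0.3, -25.7]
force: [-0.3, -0.7, 0.9]
gripper_width: 0.3
gripper_force: 0.0
```

Request:
arm_command(
  motion=[
    {"offset":[0,0.003,0],"spin":0},
    {"offset":[0,0.003,0],"spin":0},
    {"offset":[0,0.002,0],"spin":0},
    {"offset":[0,0.002,0],"spin":0},
    {"offset":[0,0,0],"spin":0},
  ],
)

```text
time_s: 4.35
ee_pos: [509.5, -267.6, 54.9]
ee_rot: [180.0, 0.0, -25.7]
force: [0.5, -0.6, 0.6]
gripper_width: 0.3
gripper_force: 0.0
```

```bash
python3 st.py
```

```text
t 4.35 along(from home) 55.9 across 2.9 z 54.9 [ 1.79996382e+02  4.17374481e-03 -2.56954886e+01] F [ 0.5 -0.6  0.6]
```

Request:
arm_command(
  motion=[
    {"offset":[-0.002,0.001,0.002],"spin":0},
    {"offset":[0,0.001,0],"spin":0},
    {"offset":[0,0.001,0],"spin":0},
    {"offset":[0,0.001,0],"spin":0},
    {"offset":[0,0,0],"spin":0},
  ],
)

```text
time_s: 4.97
ee_pos: [506.0, -270.3, 53.0]
ee_rot: [180.0, -0.0, -25.7]
force: [0.1, -0.2, -0.2]
gripper_width: 0.7
gripper_force: 0.0
```

Request:
arm_command(
  motion=[
    {"offset":[0,0.001,0],"spin":0},
    {"offset":[0,0.001,0],"spin":0},
    {"offset":[0,0.001,0],"spin":0},
    {"offset":[0,0.001,0],"spin":0},
    {"offset":[0,0,0],"spin":0},
  ],
)

```text
time_s: 5.6
ee_pos: [504.5, -273.5, 53.0]
ee_rot: [-180.0, -0.0, -25.7]
force: [0.8, 3.1, 0.8]
gripper_width: 0.4
gripper_force: 1.8
```

```bash
python3 st.py
```

```text
t 5.6 along(from home) 48.4 across 1.0 z 53.0 [-1.79973156e+02 -4.30153820e-03 -2.56862779e+01] F [0.8 3.1 0.8]
```

Contact made (about 13 mm finger-to-lever centre). Push slowly out of click 2.

Request:
arm_command(
  motion=[
    {"offset":[0,0.002,0],"spin":0},
    {"offset":[0,0.002,0],"spin":0},
    {"offset":[0,0.002,0],"spin":0},
    {"offset":[0,0.002,0],"spin":0},
    {"offset":[0,0.001,0],"spin":0},
  ],
)

```text
time_s: 6.22
ee_pos: [500.2, -282.5, 53.0]
ee_rot: [180.0, -0.0, -25.7]
force: [0.3, -0.7, 0.7]
gripper_width: 0.3
gripper_force: 0.0
```

Request:
arm_command(
  motion=[
    {"offset":[0,0.002,0],"spin":0},
    {"offset":[0,0.001,0],"spin":0},
    {"offset":[0,0,0],"spin":0},
    {"offset":[0,0,0],"spin":0},
  ],
)

```text
time_s: 6.72
ee_pos: [499.1, -284.6, 53.0]
ee_rot: [180.0, -0.0, -25.7]
force: [-0.7, 0.4, 0.3]
gripper_width: 0.2
gripper_force: 0.0
```

```bash
cat >> st.py <<'E'
def look(n=None):
    im,d=env.grab_frame('wrist')
    if n:cv2.imwrite('pics/%s.png'%n,im)
    h=cv2.cvtColor(im,cv2.COLOR_BGR2HSV)
    o=cv2.inRange(h,(8,150,120),(25,255,255))
    k,l,st,c=cv2.connectedComponentsWithStats(o[:236])
    print([list(x) for x in st[1:] if 40<x[4]<4000])
    for q in env.pinpoint('wrist','lever_top')[:2]:
        p=ray('wrist',q['location'],58);print(round(q['score'],2),'lever along',round((p[:2]-L2)@u+36,1),np.round((p[:2]-L2)@[.899,-.438],1))
E
python3 -c "
from st import *
look('w3')"
```

```text
t 6.725 along(from home) 36.1 across 1.1 z 53.0 [ 1.79996829e+02 -2.71060224e-03 -2.56790129e+01] F [-0.7  0.4  0.3]
[]
```

View pics/w3.png

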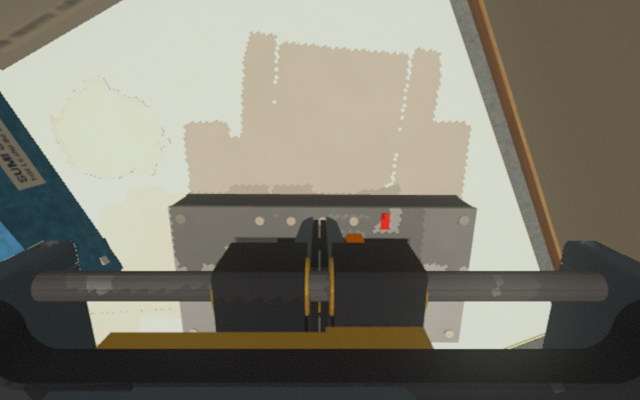

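The lever edge shows at (354,238), level with the first dot (354,221), so it snapped to click 1. Continue to home.

Request:
arm_command(
  motion=[
    {"offset":[0,0.002,0],"spin":0},
    {"offset":[0,0.002,0],"spin":0},
    {"offset":[0,0.002,0],"spin":0},
    {"offset":[0,0.002,0],"spin":0},
    {"offset":[0,0.002,0],"spin":0},
  ],
)

```text
time_s: 7.45
ee_pos: [494.7, -293.7, 53.0]
ee_rot: [180.0, -0.0, -25.7]
force: [1.2, 1.3, 0.2]
gripper_width: 0.1
gripper_force: 1.0
```

Request:
arm_command(
  motion=[
    {"offset":[0,0.002,0],"spin":0},
    {"offset":[0,0.002,0],"spin":0},
    {"offset":[0,0.002,0],"spin":0},
    {"offset":[0,0.001,0],"spin":0},
    {"offset":[0,0,0],"spin":0},
  ],
)

```text
time_s: 8.07
ee_pos: [491.7, -300.1, 53.0]
ee_rot: [180.0, -0.0, -25.7]
force: [-0.7, -0.4, -0.8]
gripper_width: 0.4
gripper_force: 0.0
```

```bash
python3 st.py
```

```text
t 8.075 along(from home) 18.9 across 1.2 z 53.0 [ 1.79987764e+02 -3.57391104e-03 -2.56870074e+01] F [-0.7 -0.4 -0.8]
```

Request:
arm_command(
  motion=[
    {"offset":[0,0.002,0],"spin":0},
    {"offset":[0,0.001,0],"spin":0},
    {"offset":[0,0.001,0],"spin":0},
    {"offset":[0,0.001,0],"spin":0},
    {"offset":[0,0,0],"spin":0},
  ],
)

```text
time_s: 8.7
ee_pos: [489.5, -304.5, 52.9]
ee_rot: [180.0, 0.0, -25.7]
force: [1.2, 0.5, -0.2]
gripper_width: 0.3
gripper_force: 0.0
```

Request:
arm_command(
  motion=[
    {"offset":[0,0.001,0],"spin":0},
    {"offset":[0,0.0005,0],"spin":0},
    {"offset":[0,0,0],"spin":0},
  ],
)

```text
time_s: 9.07
ee_pos: [489.2, -305.3, 52.9]
ee_rot: [-180.0, -0.0, -25.7]
force: [1.1, 3.4, -0.1]
gripper_width: 0.3
gripper_force: 2.1
```

```bash
python3 st.py
```

```text
t 9.075 along(from home) 13.1 across 1.2 z 52.9 [-1.79952872e+02 -1.14454934e-03 -2.56919973e+01] F [ 1.1  3.4 -0.1]
```

Contact at home confirmed by force. Back off, rise, and verify.

Request:
arm_command(
  motion=[
    {"offset":[0,-0.008,0],"spin":0},
    {"offset":[0,0,0],"spin":0},
    {"offset":[0,0,-0.035],"spin":0},
    {"offset":[0,0,-0.035],"spin":0},
    {"offset":[0,0,0],"spin":0},
  ],
)

```text
time_s: 9.7
ee_pos: [493.9, -300.0, 125.9]
ee_rot: [179.9, -0.4, -25.7]
force: [-1.1, 0.5, -0.8]
gripper_width: 0.5
gripper_force: 0.0
```

```bash
python3 -c "
from st import *
look('w4')"
```

```text
t 9.7 along(from home) 20.0 across 3.2 z 125.9 [179.91295102  -0.38051915 -25.66627007] F [-1.1  0.5 -0.8]
[[np.int32(341), np.int32(203), np.int32(15), np.int32(31), np.int32(406)]]
0.95 lever along 2.9 -2.2
```

View pics/w4.png

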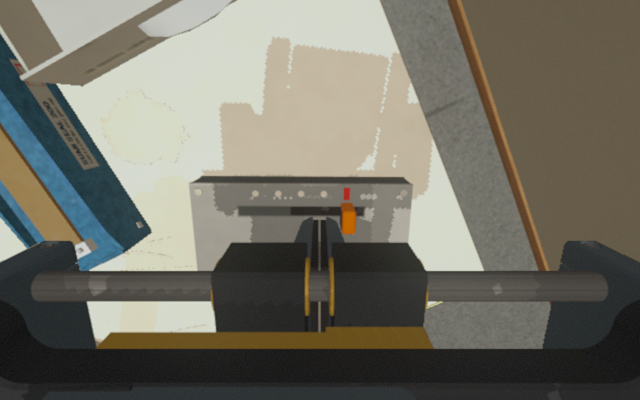

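The lever (348,215) stands by the red bar (347,193): home. Go over it to the other side.

Request:
arm_command(
  motion=[
    {"offset":[-0.002,0.045,0],"spin":0},
    {"offset":[0,0,0],"spin":0},
    {"offset":[0,0,0.035],"spin":0},
    {"offset":[0,0,0.035],"spin":0},
    {"offset":[0,0,0],"spin":0},
  ],
)

```text
time_s: 10.42
ee_pos: [468.9, -336.1, 49.6]
ee_rot: [-179.9, 0.5, -25.7]
force: [-0.2, -0.1, 0.5]
gripper_width: 0.4
gripper_force: 0.0
```

Request:
arm_command(
  motion=[
    {"offset":[0,0,0],"spin":0},
    {"offset":[0,-0.002,0],"spin":0},
    {"offset":[0,-0.002,0],"spin":0},
    {"offset":[0,0,0],"spin":0},
  ],
)

```text
time_s: 10.92
ee_pos: [473.2, -334.7, 53.6]
ee_rot: [180.0, -0.1, -25.7]
force: [0.6, 1.1, -0.1]
gripper_width: 0.2
gripper_force: 0.0
```

```bash
python3 st.py
```

```text
t 10.925 along(from home) -20.3 across -0.3 z 53.6 [ 1.79986319e+02 -6.65134380e-02 -2.56646494e+01] F [ 0.6  1.1 -0.1]
```

Request:
arm_command(
  motion=[
    {"offset":[0,-0.002,0],"spin":0},
    {"offset":[0,-0.002,0],"spin":0},
    {"offset":[0,-0.002,0],"spin":0},
    {"offset":[0,-0.002,0],"spin":0},
    {"offset":[0,-0.002,0],"spin":0},
  ],
)

```text
time_s: 11.55
ee_pos: [477.3, -325.5, 53.1]
ee_rot: [-180.0, -0.0, -25.7]
force: [-0.2, -1.0, 1.7]
gripper_width: 0.5
gripper_force: 0.9
```

Request:
arm_command(
  motion=[
    {"offset":[0,-0.002,0],"spin":0},
    {"offset":[0,-0.002,0],"spin":0},
    {"offset":[0,-0.002,0],"spin":0},
    {"offset":[0,-0.002,0],"spin":0},
    {"offset":[0,-0.001,0],"spin":0},
  ],
)

```text
time_s: 12.18
ee_pos: [481.1, -317.3, 52.9]
ee_rot: [-180.0, 0.0, -25.7]
force: [0.7, -0.4, -0.2]
gripper_width: 0.5
gripper_force: 0.0
```

Request:
arm_command(
  motion=[
    {"offset":[0,0,0],"spin":0},
    {"offset":[0,0,0],"spin":0},
    {"offset":[0,0,0],"spin":0},
    {"offset":[0,0,0],"spin":0},
    {"offset":[0,0,0],"spin":0},
  ],
)

```text
time_s: 12.8
ee_pos: [481.1, -317.6, 53.0]
ee_rot: [180.0, -0.0, -25.7]
force: [-1.2, -0.0, 0.7]
gripper_width: 0.9
gripper_force: 0.0
```

```bash
python3 -c "
from st import *
look('w5')"
```

```text
t 12.8 along(from home) -1.5 across -0.7 z 53.0 [ 1.79998144e+02 -4.79370834e-03 -2.56849473e+01] F [-1.2 -0.   0.7]
[[np.int32(279), np.int32(230), np.int32(17), np.int32(6), np.int32(91)]]
```

View pics/w5.png

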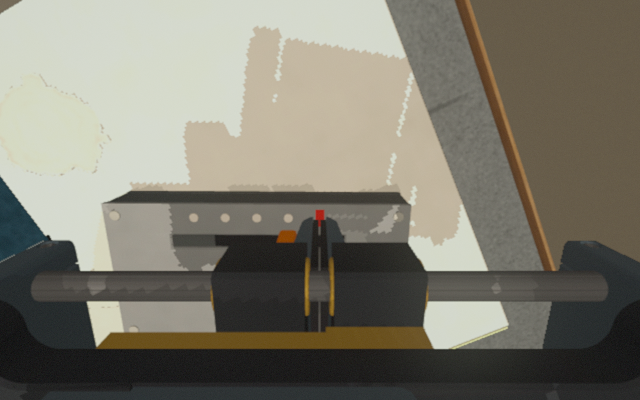

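The lever (287,237) is at the first dot (288,218): click 1, free of the finger. Now 18 mm to click 2, then rest.

Request:
arm_command(
  motion=[
    {"offset":[0,-0.002,0],"spin":0},
    {"offset":[0,-0.002,0],"spin":0},
    {"offset":[0,-0.002,0],"spin":0},
    {"offset":[0,-0.002,0],"spin":0},
    {"offset":[0,-0.002,0],"spin":0},
  ],
)

```text
time_s: 13.52
ee_pos: [485.6, -308.2, 53.0]
ee_rot: [-180.0, -0.0, -25.7]
force: [-0.5, -0.5, 0.1]
gripper_width: 0.5
gripper_force: 0.6
```

Request:
arm_command(
  motion=[
    {"offset":[0,-0.002,0],"spin":0},
    {"offset":[0,-0.002,0],"spin":0},
    {"offset":[0,-0.002,0],"spin":0},
    {"offset":[0,-0.002,0],"spin":0},
    {"offset":[0,0,0],"spin":0},
  ],
)

```text
time_s: 14.15
ee_pos: [488.9, -301.1, 53.0]
ee_rot: [-180.0, -0.0, -25.7]
force: [-0.0, -0.5, -0.4]
gripper_width: 0.6
gripper_force: 0.0
```

Request:
arm_command(
  motion=[
    {"offset":[0,0,0],"spin":0},
    {"offset":[0,0,0],"spin":0},
    {"offset":[0,0,0],"spin":0},
    {"offset":[0,0,0],"spin":0},
    {"offset":[0,0,0],"spin":0},
  ],
)

```text
time_s: 14.78
ee_pos: [488.9, -301.4, 53.0]
ee_rot: [180.0, -0.0, -25.7]
force: [-0.2, -0.1, 0.0]
gripper_width: 0.6
gripper_force: 0.0
```

```bash
python3 -c "
from st import *
look('w6')"
```

```text
t 14.775 along(from home) 16.5 across -0.8 z 53.0 [ 1.79995080e+02 -6.59167279e-03 -2.56800082e+01] F [-0.2 -0.1  0. ]
[[np.int32(279), np.int32(230), np.int32(17), np.int32(6), np.int32(91)]]
```

The lever sits at the same place relative to the finger as before, so it is in click 2. Same stroke again to click 3, then clear.

Request:
arm_command(
  motion=[
    {"offset":[0,-0.002,0],"spin":0},
    {"offset":[0,-0.002,0],"spin":0},
    {"offset":[0,-0.002,0],"spin":0},
    {"offset":[0,-0.002,0],"spin":0},
    {"offset":[0,-0.002,0],"spin":0},
  ],
)

```text
time_s: 15.5
ee_pos: [493.4, -292.0, 53.0]
ee_rot: [-180.0, -0.0, -25.7]
force: [0.1, -1.3, -0.5]
gripper_width: 0.3
gripper_force: 0.6
```

Request:
arm_command(
  motion=[
    {"offset":[0,-0.002,0],"spin":0},
    {"offset":[0,-0.002,0],"spin":0},
    {"offset":[0,-0.002,0],"spin":0},
    {"offset":[0,-0.002,0],"spin":0},
    {"offset":[0,0,0],"spin":0},
  ],
)

```text
time_s: 16.12
ee_pos: [496.7, -284.9, 53.0]
ee_rot: [-180.0, 0.0, -25.7]
force: [0.1, 1.0, 0.1]
gripper_width: 0.5
gripper_force: 0.0
```

Request:
arm_command(
  motion=[
    {"offset":[0,0,0],"spin":0},
    {"offset":[0,0,0],"spin":0},
    {"offset":[0,0,0],"spin":0},
    {"offset":[0,0,0],"spin":0},
    {"offset":[0,0,0],"spin":0},
  ],
)

```text
time_s: 16.75
ee_pos: [496.7, -285.1, 53.0]
ee_rot: [180.0, -0.0, -25.7]
force: [-0.1, -0.1, -0.4]
gripper_width: 0.2
gripper_force: 0.0
```

Request:
arm_command(
  motion=[
    {"offset":[0,0.01,0],"spin":0},
    {"offset":[0,0,0],"spin":0},
    {"offset":[0,0,-0.05],"spin":0},
    {"offset":[0,0,-0.05],"spin":0},
    {"offset":[0,0,-0.05],"spin":0},
  ],
)

```text
time_s: 17.38
ee_pos: [492.1, -294.2, 204.5]
ee_rot: [-180.0, 0.0, -25.7]
force: [0.1, -0.8, -0.3]
gripper_width: 0.3
gripper_force: 0.0
```

Request:
arm_command(
  motion=[
    {"offset":[-0.03,0,0],"spin":0},
    {"offset":[-0.03,0,0],"spin":0},
    {"offset":[0,0,0],"spin":0},
    {"offset":[0,0,0],"spin":0},
  ],
)

```text
time_s: 17.88
ee_pos: [439.0, -268.6, 203.2]
ee_rot: [180.0, -0.1, -25.7]
force: [0.1, 0.1, 0.6]
gripper_width: 0.5
gripper_force: 0.0
```

```bash
python3 -c "
from st import *
look('w7')"
```

```text
t 17.875 along(from home) 24.1 across -60.0 z 203.2 [ 1.79992494e+02 -8.62286768e-02 -2.56933191e+01] F [0.1 0.1 0.6]
[[np.int32(282), np.int32(116), np.int32(12), np.int32(21), np.int32(225)]]
```

View pics/w7.png

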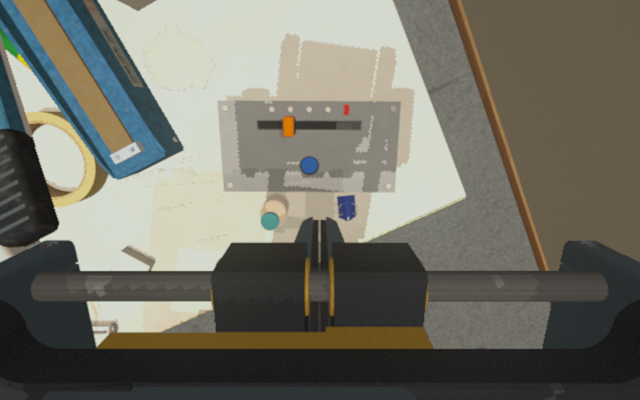

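The port (309,165) is blue and the lever (288,126) is at the third dot (290,109). The vial (271,215) and clip (346,208) stand undisturbed, and the hand is clear.

```bash
python3 -c "
from workcell import env
print(env.job_done())"
```

```text
the job is handed in; nothing more can be done
None
```

The lever was pushed back to home, then forward one click at a time with a rest in each. It is now seated in the third click (the port shows blue), the hand is clear, and the job is handed in at about 18 s.

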